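# Unscrew the cap of a spice jar in a slanted rack

### The arm

A 7-joint arm with a two-finger parallel gripper is mounted at the origin on a cart in front of the work surface, level with it; the furniture and walls round the work are solid. World frame = base frame: x ahead of the robot, y to its left, z up, the work surface at z = 0. Lengths are in m, angles in rad, forces in N, time in s.
With the tool pointing down it reaches from about 0.375 to 0.925 m from the base axis. Payload 3.1 kg.
Tool frame: the origin (TCP) lies between the finger pads; the fingertips stand 19 mm ahead of it and the grasp point (between the pads) is the TCP; z points along the fingers, y is the line along which they close (so a half turn about z gives the same grasp; the last joint's range is limited). The gripper opens to 85 mm and grips with 20 to 120 N. Pads are 22 mm wide; open, the fingers measure 114 mm over their backs; the gripper's body (76 mm by 85 mm) begins 54 mm behind the grasp point. The pads swing forward as they close: fully open they stand 13 mm farther back than shut.
Start: joints at [-1.204, 0.383, 0.044, 1.598, -0.018, 1.161, -0.05], TCP at [0.291, 0.581, 0.25] pointing down, gripper open.
Joint ranges: [-2.61, 2.61], [-0.41, 2.15], [-1.48, 1.57], [0, 2.5], [-1.57, 4.71], [0.05, 1.97], [-2.85, 2.85]. Speed limits (rad/s): [2.79, 2.79, 3.14, 3.14, 3.14, 3.14, 3.14].

### API

Orientations are given as a unit quaternion [x, y, z, w].
In Python, from bench import move_ptp, movel, move_j, move_gripper, pause, inverse_kinematics, read_camera, camera_params, MotionError, sign_off, look_for, tip_of, read_time_s, read_qpos, read_joint_vel, read_effort, read_eef_pos, read_tcp_rot, read_ft_force, read_ft_torque, read_finger_gap, read_grasp_force gives the robot as it stands. Calls block until the motion is done:
- move_ptp(position, orientation): joint-space move of the TCP to a pose.
- movel(position, orientation=None, speed=0.15): straight line of the TCP; orientation=None keeps the orientation; speed is the mean speed in m/s.
- move_j(angles): joint-space move.
- move_gripper(opening, effort=None): finger opening in m; effort is the grip in N (None keeps the last); returns when the fingers have stopped.
- pause(seconds).
- inverse_kinematics(position, orientation): joint angles nearest the present ones, or None.
- read_camera(name): name is "scene" or "side" or "wrist"; returns the picture (400x640x3 uint8, red, green, blue); there is no depth.
- camera_params(name): a dict with "K" (3x3 intrinsics, pixels), "dist_coeffs" ([k1, k2, p1, p2, k3] as OpenCV has them; the pictures are not rectified), "camera_from_world" (4x4, takes a point from world to camera coordinates). Camera axes: x right, y down, z forward; pixel columns grow to the right and rows downward; lengths in m; the calibration is good to about 2 mm. A picture is of the moment at which its call begins: read the wrist's pose just before it. camera_params takes no time and is no camera call; for the wrist camera it gives the pose at the moment of the call.
A pose or a line that the arm cannot do raises MotionError and nothing moves.
- sign_off(): hands the job in; it is judged then, once.
Trained networks look in the newest picture that a camera, given by its name, has taken for a name from the list of things; names that differ only in an ending like _2 or _b are one class to them, and where a whole thing is asked for, a point or a joint stands for the part that bears it (a point fixed in the world has none). Each returns a list of dicts, best first, with "confidence" (0 to 1); they miss things now and then, are a little off and sometimes report something else, mostly with a low value. They report only what shows in the picture. A call takes as long as a camera call. They do not tell look-alikes from the thing itself.
- look_for(camera, name): "at" ([column, row] in pixels, amid what is visible of it).
- tip_of(camera, name): "at" ([column, row] in pixels: a listed point, or the origin of a listed thing).
Readings, each from a call of its own:
- read_time_s(): time.
- read_qpos(): joint angles.
- read_joint_vel(): joint speeds.
- read_effort(): joint torques, N m.
- read_eef_pos(): TCP position.
- read_tcp_rot(): TCP orientation.
- read_ft_force(): force on the tool from outside, world axes, zero at the start.
- read_ft_torque(): the same for the moment, N m.
- read_finger_gap(): finger opening in m.
- read_grasp_force(): force on a finger pad.
Only numpy, scipy, OpenCV 4.12 (cv2) and the standard library are available. Lean on these libraries where they do the work, as an engineer would, in place of code of your own. Each camera call takes 0.05 s, during which the arm holds its last target. There are 200 camera calls.

### The job

The square jar with the red screw cap, in the slanted rack, is going to be refilled. Unscrew its cap (it is on tight and takes several twists with a fresh grip each time) while the jar stays down in its well, then set the cap, the right way up and without dropping it, wholly on the wooden coaster. Leave the other jars and the mug where they stand.

Things in the scene. Friction and masses are not known exactly. Their poses are not given: they have to be found in the camera images.
- rack: dark wooden rack, fixed: block 310 x 86 x 50 mm (334 long with its end boards) on steel feet, leaning 30 degrees to its front so that the caps face the robot. Origin: centre of the block's underside, 36 mm over the worktop. z: the slanted axis of all three jars, out through their caps, 30 degrees from vertical; y: along the rack, level; x: up the slope to the back
- mid_well (a point): floor centre of the rack's middle well. Three square wells, 58.5 mm wide and 40 mm deep, in a row at y = -100, 0 and +100 mm from here along the rack's y axis; one jar in each, in changing order
- jar_red: the jar to open: white square stoneware jar, 56 x 56 mm, 74 mm tall to its flat shoulder, about 0.6 kg. Loose in its well: it cannot turn there but can be lifted out. Origin: centre of its underside, z along the slanted axis. Pulling on a cap whose thread still holds lifts the jar; that takes about 5 to 8 N
- jar_mouth (a point): centre of the red-capped jar's mouth, the top of its round neck, 94 mm above its underside. The neck is 20 mm tall and 32 mm thick, 41 mm over its thread ridges. Two-start right-hand thread, lead 15 mm a turn, about 1.5 mm of play along the axis
- cap_red: red ribbed screw cap, 48 mm in diameter, 24 mm tall, 40 g, loose. Origin: centre of its lower edge, z out through its closed top. Unscrews counter-clockwise seen from above it, rising 2.4 mm a radian. How far it is screwed down varies: it is free after 4.0 to 5.2 rad. Let go, it stays where it was turned to while the thread holds; once clear it lifts off without force, and falls off if let go
- cap_top (a point): centre of the red cap's closed top, 24 mm above its lower edge; fingertips fit no more than 22 mm below it (the jar's shoulder is there). A sprung rubber seal inside makes the first twist hard, up to 0.3 N m (later ones about 0.1): a 5 N grip slips, 30 N holds. With the cap on the coaster this point is 31 mm over the worktop
- coaster: reddish-brown wooden coaster, fixed, 90 mm (its x) x 110 mm (its y), 7 mm thick, flat on the worktop. Origin: centre of its underside
- jar_yellow: like the red-capped jar, but with a yellow cap that stays shut; in another well. Origin: centre of its underside. Leave alone
- jar_green: like the red-capped jar, but with a green cap that stays shut; in another well. Origin: centre of its underside. Leave alone
- tea_mug: grey-green mug, 78 mm in diameter, 110 mm with its handle, 97 mm tall, loose, to the right of the rack. Origin: centre of its underside. Leave alone
There are look-alikes about, which are no part of the job. There is more than one size of the cap_red; the one meant has the size given above.

How it is judged:
On the way:
1. the red cap is off the neck and in the fingers, with the jar still down in its well (z of cap_red in the frame of jar_red above 0.1 m and contact force between the fingers and cap_red above 0.5 N and z of jar_red in the frame of rack between 0.004 and 0.016 m and distance of jar_red from where it was at the start of the episode below 0.015 m), for 0.1 s.
At the end, for the whole second after the job is handed in: the red cap rests right way up (within 0.12 rad) and wholly on the coaster (centre within 22 mm across, 32 mm along), released and still; its jar sits on its well's floor (within 6 mm, moved under 15 mm); other jars moved under 15 mm, the mug under 20 mm (x of cap_red in the frame of coaster between -0.022 and 0.022 m and y of cap_red in the frame of coaster between -0.032 and 0.032 m and z of cap_red in the frame of coaster between 0.003 and 0.011 m and angle between cap_red's own z axis and vertical below 0.12 rad and linear speed of cap_red below 0.02 m/s and z of jar_red in the frame of rack between 0.004 and 0.016 m and distance of each of jar_red, jar_yellow, jar_green from where it was at the start of the episode below 0.015 m and distance of tea_mug from where it was at the start of the episode below 0.02 m); the robot touches nothing.
It fails at once if the jar is pulled up out of its well by more than 20 mm (z of jar_red in the frame of rack above 0.03 m).
It fails at once if the cap is dropped (falls faster than 0.45 m/s out of the fingers) (linear speed of cap_red above 0.45 m/s and contact force between the fingers and cap_red below 0.05 N).
It fails at once if another jar is shifted by more than 15 mm (distance of any of jar_yellow, jar_green from where it was at the start of the episode above 0.015 m).
It fails at once if the mug is shifted by more than 20 mm (distance of tea_mug from where it was at the start of the episode above 0.02 m).
It also fails if it takes over 72 s, if anything falls off the work surface, if the arm or the gripper's body presses on something with over 40 N, if the wrist force passes 120 N, or if a joint passes its speed limit or range.

## Working session

There is one attempt and no reset: what is moved stays moved. The work goes in short steps, each a Python script; the robot and the scene stay as the last script left them, time stands still between calls to the robot, and variables do not carry over. Pictures are saved under pics/ and viewed, at most 10 in all, crops included, and the job is handed in when it is done.

```bash
ls; mkdir -p pics
cat > h.py <<'E'
import numpy as np, cv2
from bench import *
from scipy.spatial.transform import Rotation as R
def snap(c,f=None):
    im=read_camera(c)
    if f: cv2.imwrite('pics/'+f,im[:,:,::-1])
    return im
def ray(c,uv,p=None):
    p=p or camera_params(c); K=np.array(p['K']);T=np.array(p['camera_from_world'])
    n=cv2.undistortPoints(np.array([[uv]],float),K,np.array(p['dist_coeffs']))[0,0]
    d=T[:3,:3].T@np.array([n[0],n[1],1]); return -T[:3,:3].T@T[:3,3], d/np.linalg.norm(d)
def tri(rs):
    A=sum(np.eye(3)-np.outer(d,d) for o,d in rs);b=sum((np.eye(3)-np.outer(d,d))@o for o,d in rs)
    x=np.linalg.solve(A,b); return x,[np.linalg.norm((np.eye(3)-np.outer(d,d))@(x-o)) for o,d in rs]
def onz(r,z): o,d=r; return o+d*(z-o[2])/d[2]
def proj(c,X):
    p=camera_params(c);T=np.array(p['camera_from_world'])
    return cv2.projectPoints(np.atleast_2d(X).astype(float),cv2.Rodrigues(T[:3,:3])[0],T[:3,3],np.array(p['K']),np.array(p['dist_coeffs']))[0][:,0]
E
python3 - <<'E'
from h import *
a=snap('scene');b=snap('side')
cv2.imwrite('pics/a.png',np.vstack([a,b])[:,:,::-1][::1,:][:800].copy() if 0 else cv2.resize(np.vstack([a,b])[:,:,::-1],(480,600)))
cv2.imwrite('pics/scene0.png',a[:,:,::-1]);cv2.imwrite('pics/side0.png',b[:,:,::-1])
for c in ['scene','side']:
  print(c,np.linalg.inv(np.array(camera_params(c)['camera_from_world']))[:3,3])
  for n in ['cap_top','jar_mouth','mid_well','rack','coaster','jar_red','jar_yellow','jar_green','tea_mug','cap_red']:
    print(n,[(np.round(d['at']).tolist(),round(d['confidence'],2)) for d in tip_of(c,n)])
E
```

```text
pics
scene [-0.07897978 -0.44064495  0.58053952]
cap_top [([235.0, 188.0], 0.86), ([207.0, 245.0], 0.75), ([238.0, 257.0], 0.71)]
jar_mouth [([235.0, 186.0], 0.56)]
mid_well [([285.0, 221.0], 0.9), ([428.0, 327.0], 0.23)]
rack [([283.0, 223.0], 0.84)]
coaster [([428.0, 323.0], 0.9)]
jar_red [([256.0, 207.0], 0.67)]
jar_yellow [([312.0, 237.0], 0.78), ([241.0, 187.0], 0.51)]
jar_green [([282.0, 222.0], 0.61)]
tea_mug [([397.0, 261.0], 0.69)]
cap_red [([240.0, 190.0], 0.92), ([203.0, 242.0], 0.68), ([237.0, 251.0], 0.65), ([285.0, 224.0], 0.53), ([315.0, 237.0], 0.21)]
side [0.47390671 0.55604798 1.05016731]
cap_top [([374.0, 284.0], 0.77), ([342.0, 282.0], 0.64), ([383.0, 322.0], 0.62)]
jar_mouth [([339.0, 286.0], 0.78)]
mid_well [([321.0, 256.0], 0.89)]
rack [([324.0, 256.0], 0.73)]
coaster [([357.0, 128.0], 0.94)]
jar_red [([316.0, 300.0], 0.63)]
jar_yellow [([331.0, 216.0], 0.68)]
jar_green [([324.0, 256.0], 0.57), ([330.0, 220.0], 0.25)]
tea_mug [([305.0, 163.0], 0.63)]
cap_red [([336.0, 284.0], 0.91), ([380.0, 317.0], 0.66), ([376.0, 281.0], 0.54)]
```

View pics/scene0.png

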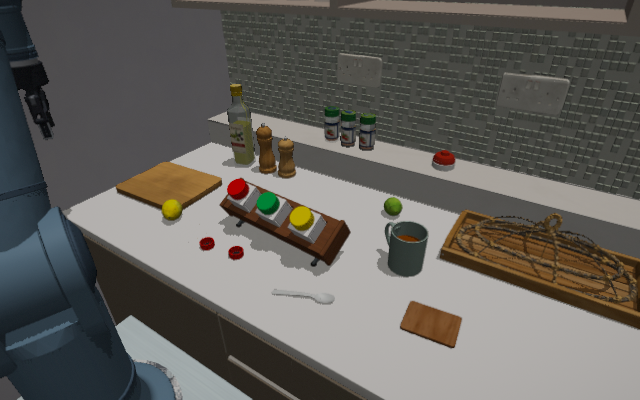

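View pics/side0.png

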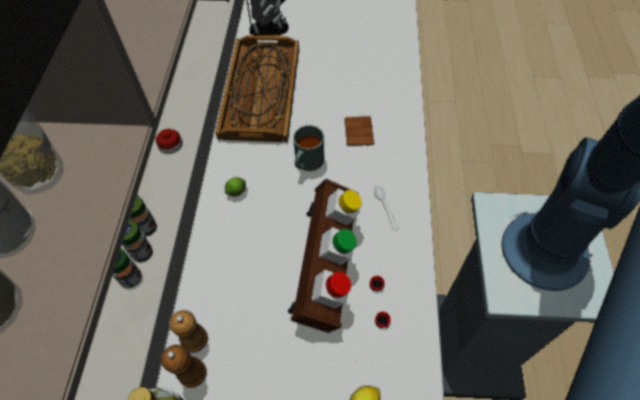

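Run:
```python
from h import *
S=lambda u:ray('scene',u);D=lambda u:ray('side',u)
for n,a,b in [('cap_top',(235,188),(342,282)),('mouth',(235,186),(339,286)),('mid',(285,221),(321,256)),('rack',(283,223),(324,256)),('coaster',(428,323),(357,128)),('jred',(256,207),(316,300)),('jy',(312,237),(331,216)),('jg',(282,222),(324,256)),('mug',(397,261),(305,163)),('capred',(240,190),(336,284)),('capB',(207,245),(374,284)),('capC',(238,257),(383,322)),('capB2',(207,245),(383,322)),('capC2',(238,257),(374,284))]:
  x,e=tri([S(a),D(b)]);print(n,x.round(4),np.round(e,4))
```

```text
cap_top [0.4713 0.1596 0.1288] [0.0001 0.0001]
mouth [0.4779 0.1674 0.1282] [0.0011 0.0011]
mid [0.5223 0.0591 0.0393] [0.0022 0.0022]
rack [0.515  0.0589 0.0383] [0.0013 0.0013]
coaster [ 0.4432 -0.3427  0.0063] [0.0055 0.0055]
jred [0.5291 0.1622 0.0402] [0.0051 0.0051]
jy [ 0.5016 -0.0395  0.0458] [0.0021 0.0021]
jg [0.5145 0.0607 0.0412] [0.0008 0.0008]
mug [ 0.5778 -0.2211  0.003 ] [0.0037 0.0037]
capred [0.484  0.1587 0.1168] [0.0009 0.0009]
capB [0.3786 0.1388 0.0426] [0.0274 0.0274]
capC [ 0.4009  0.1566 -0.046 ] [0.0326 0.0326]
capB2 [0.3814 0.1923 0.0029] [0.0024 0.0024]
capC2 [ 0.3979  0.1035 -0.0051] [0.0006 0.0006]
```

The scene shows three jars in the rack: red cap at (238,188), green at (268,203), yellow at (301,217). The coaster is at (430,323) and the mug at (406,250).

The red candidates are:
- The cap on the jar, at (238,188) in the scene view and (338,285) in the side view.
- Two small loose caps on the worktop, at (207,243) and (236,252).
- A red object on the shelf, at (444,159).

Only the first one sits on a jar in the rack and looks about 48 mm wide, so that is my pick. I'll confirm it in a wrist crop.

```bash
cat >> h.py <<'E'
def tool_rot(yaw,roll,tilt=np.pi/6):
    # tool z = -rack z ; roll about tool z; rack yaw about world z
    Rr=R.from_euler('z',yaw)*R.from_euler('y',-tilt)   # rack frame: z leans to -x
    return Rr*R.from_euler('x',np.pi)*R.from_euler('z',roll)
E
python3 - <<'E'
from h import *
yaw=-0.135
print((R.from_euler('z',yaw)*R.from_euler('y',-np.pi/6)).as_matrix()[:,2])
top=np.array([.471,.160,.129]);az=(R.from_euler('z',yaw)*R.from_euler('y',-np.pi/6)).as_matrix()[:,2]
for h in (0,.02,.12,.16,.2):
  for r in np.arange(-3,3.2,.5):
    q=inverse_kinematics(top+h*az,tool_rot(yaw,r).as_quat())
    print(h,round(r,2),None if q is None else np.round(q,2))
print(read_time_s(),read_qpos(),read_tcp_rot())
E
```

```text
[-0.49545067  0.06729516  0.8660254 ]
0 -3.0 [-0.94  0.1   0.33  2.38  0.89  0.42 -0.11]
0 -2.5 [-0.96  0.1   0.35  2.38  0.88  0.41 -0.6 ]
0 -2.0 [-0.95  0.1   0.33  2.38  0.89  0.42 -1.1 ]
0 -1.5 [-0.9   0.1   0.29  2.38  0.89  0.42 -1.61]
0 -1.0 [-0.81  0.1   0.19  2.38  0.91  0.43 -2.12]
0 -0.5 [-0.8   0.1   0.18  2.38  0.91  0.43 -2.62]
0 0.0 [-1.88  0.44  1.43  2.41 -0.42  0.26 -1.88]
0 0.5 [-0.62  0.1  -0.    2.37  0.93  0.44  2.64]
0 1.0 [-0.69  0.1   0.07  2.37  0.92  0.44  2.15]
0 1.5 [-0.76  0.1   0.14  2.37  0.91  0.43  1.65]
0 2.0 [-0.82  0.1   0.2   2.38  0.91  0.43  1.16]
0 2.5 [-0.87  0.1   0.25  2.38  0.9   0.42  0.67]
0 3.0 [-0.92  0.1   0.31  2.38  0.89  0.42  0.17]
0.02 -3.0 [-0.95  0.04  0.31  2.39  0.84  0.47 -0.06]
0.02 -2.5 [-0.96  0.04  0.32  2.39  0.84  0.47 -0.56]
0.02 -2.0 [-0.94  0.04  0.31  2.39  0.84  0.47 -1.06]
0.02 -1.5 [-0.9   0.04  0.26  2.39  0.85  0.47 -1.57]
0.02 -1.0 [-0.81  0.04  0.17  2.38  0.85  0.48 -2.07]
0.02 -0.5 [-0.78  0.04  0.13  2.38  0.85  0.48 -2.57]
0.02 0.0 [-2.02  0.23  1.51  2.41  0.31  0.32 -2.55]
0.02 0.5 [-0.64  0.05 -0.01  
[... 1816 characters left out ...]
34  0.62  1.   -0.91]
0.2 -1.5 [-0.99 -0.38  0.1   2.34  0.59  0.98 -1.38]
0.2 -1.0 [-0.91 -0.37  0.04  2.33  0.56  0.96 -1.85]
0.2 -0.5 [-0.83 -0.37 -0.03  2.33  0.53  0.94 -2.32]
0.2 0.0 [-0.7  -0.36 -0.13  2.33  0.48  0.92 -2.78]
0.2 0.5 [-1.15 -0.4   0.23  2.34  0.65  1.02  2.85]
0.2 1.0 [-0.92 -0.37  0.05  2.33  0.56  0.96  2.43]
0.2 1.5 [-0.97 -0.38  0.09  2.33  0.58  0.98  1.91]
0.2 2.0 [-1.01 -0.38  0.12  2.34  0.6   0.98  1.4 ]
0.2 2.5 [-1.07 -0.39  0.16  2.34  0.62  1.    0.88]
0.2 3.0 [-1.11 -0.4   0.2   2.34  0.63  1.01  0.36]
1.1 [-1.2038135   0.38286151  0.04392125  1.59792163 -0.01789259  1.1612237
 -0.04993483] [ 2.30308199e-01  9.73117739e-01 -9.77547376e-06 -6.39050573e-06]
```

Run:
```python
from h import *
yaw=-0.135
top=np.array([.471,.160,.129]);az=(R.from_euler('z',yaw)*R.from_euler('y',-np.pi/6)).as_matrix()[:,2]
move_ptp(top+.14*az,tool_rot(yaw,-3.1).as_quat())
print(read_time_s(),read_qpos().round(3),read_eef_pos())
im=snap('wrist','w1.png')
p=camera_params('wrist');T=np.linalg.inv(np.array(p['camera_from_world']));print('cam',T[:3,3],T[:3,2])
for n in ['cap_top','jar_mouth','jar_red','jar_green','jar_yellow','rack','mid_well']:
  print(n,[(np.round(d['at'],1).tolist(),round(d['confidence'],2)) for d in tip_of('wrist',n)])
print(proj('wrist',[top,top-.024*az]),read_time_s())
```

```text
2.6667 [-1.051 -0.276  0.236  2.373  0.679  0.829  0.165] [0.40226434 0.17082372 0.25120154]
cam [0.2693988  0.19316911 0.31640962] [ 0.74667939 -0.11233618 -0.65562982]
cap_top [([324.8, 18.9], 0.76), ([319.5, 188.6], 0.6)]
jar_mouth []
jar_red [([322.4, 163.5], 0.69), ([156.4, 180.9], 0.28)]
jar_green [([235.4, 176.5], 0.57)]
jar_yellow [([154.1, 176.5], 0.78)]
rack [([235.1, 169.5], 0.82)]
mid_well [([317.5, 189.8], 0.67), ([157.5, 178.2], 0.5)]
[[316.47539404 190.05189298]
 [316.58638695 182.41616399]] 3.0667
```

View pics/w1.png

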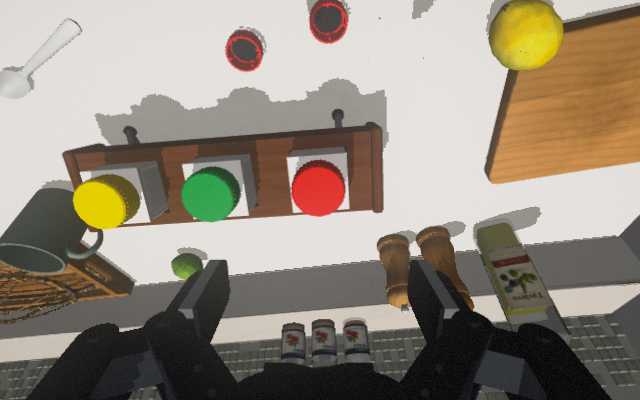

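The wrist view shows red, green and yellow caps at (318,188), (210,193) and (107,202). The two loose caps at (244,50) and (328,20) are visibly smaller rings. I'll fit the rack and caps across all three views, and make a crop to confirm the red cap.

```bash
cat > fit.py <<'E'
from h import *
from scipy.optimize import least_squares
ims={'scene':cv2.imread('pics/scene0.png'),'side':cv2.imread('pics/side0.png'),'wrist':cv2.imread('pics/w1.png')}
seeds={'red':{'scene':(237,188),'side':(338,285),'wrist':(318,188)},'green':{'scene':(268,203),'side':(344,241),'wrist':(210,193)},'yellow':{'scene':(301,217),'side':(349,203),'wrist':(107,202)}}
hue={'red':lambda h:(h<9)|(h>171),'green':lambda h:(h>45)&(h<85),'yellow':lambda h:(h>18)&(h<36)}
def blob(c,col):
    hsv=cv2.cvtColor(ims[c],cv2.COLOR_BGR2HSV);h,s,v=[hsv[...,i] for i in range(3)]
    m=(hue[col](h)&(s>(185 if col=='red' else 120))&(v>60)).astype(np.uint8)
    n,l,st,ce=cv2.connectedComponentsWithStats(m);sd=seeds[col][c];k=l[sd[1],sd[0]]
    cs,_=cv2.findContours((l==k).astype(np.uint8),0,2);hl=cv2.convexHull(cs[0]).astype(np.float32)
    b=cv2.boundingRect(hl); return np.array([b[0],b[0]+b[2]-1,b[1],b[1]+b[3]-1],float),k
def cyl(P,az,ax,ay):
    t=np.linspace(0,2*np.pi,40);c=np.outer(np.cos(t),ax)*.024+np.outer(np.sin(t),ay)*.024
    return np.vstack([P+c,P+c-.024*az])
obs={(c,col):blob(c,col)[0] for col in seeds for c in ims}
def model(p,c,col):
    Rr=(R.from_euler('z',p[2])*R.from_euler('y',-np.pi/6)).as_matrix()
    i=['yellow','green','red'].index(col)
    P=np.array([p[0],p[1],.036])+Rr@np.array([0,(i-1)*.1,.010+p[3+i]])
    u=proj(c,cyl(P,Rr[:,2],Rr[:,0],Rr[:,1]));return np.array([u[:,0].min(),u[:,0].max(),u[:,1].min(),u[:,1].max()]),P,Rr
def res(p): return np.concatenate([model(p,*k)[0]-v for k,v in obs.items()])
if __name__=='__main__':
    s=least_squares(res,[.515,.06,-.135,.1,.1,.1],loss='soft_l1');p=s.x;print(p.round(4))
    for k in obs: print(k,obs[k],(model(p,*k)[0]-obs[k]).round(1))
    _,P,Rr=model(p,'scene','red');print('redtop',P,'az',Rr[:,2])
    np.save('fit.npy',np.r_[P,p[2]])
    cv2.imwrite('pics/crop.png',cv2.resize(ims['wrist'][:230,190:410],None,fx=2.5,fy=2.5))
    for c in('scene','side'):
        x=onz(ray(c,{'scene':(430,323),'side':(358,130)}[c]),.007);print(c,'coaster',x)
E
python3 fit.py
```

```text
[ 0.5193  0.0551 -0.1066  0.0973  0.0981  0.1014]
('scene', 'red') [227. 247. 178. 198.] [-0.4  2.4 -0.3  1.9]
('side', 'red') [327. 350. 270. 296.] [-3.   0.7 -0.1  0.6]
('wrist', 'red') [292. 344. 167. 215.] [-1.4  0.9 -4.2  5.6]
('scene', 'green') [257. 278. 192. 211.] [-1.   1.9 -0.6  4. ]
('side', 'green') [333. 356. 229. 251.] [-2.1  0.3 -1.6  1.7]
('wrist', 'green') [181. 235. 171. 221.] [-0.8  5.4 -2.6  4.1]
('scene', 'yellow') [289. 313. 206. 230.] [-0.3  1.   0.2  1.5]
('side', 'yellow') [339. 360. 189. 212.] [-1.3  1.9 -0.4  0.8]
('wrist', 'yellow') [ 72. 139. 175. 229.] [-0.7  1.  -0.7  1.6]
redtop [0.47455806 0.16047599 0.13243937] az [-0.49716141  0.05320272  0.8660254 ]
scene coaster [ 0.43852547 -0.34317698  0.007     ]
side coaster [ 0.44389607 -0.34060019  0.007     ]
```

View pics/crop.png

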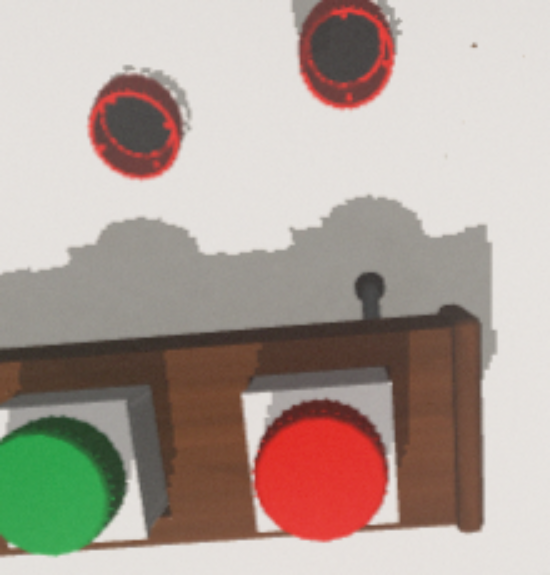

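The crop confirms it: the red cap sits on the square white jar in the rack at wrist pixel (318,188). The two loose ones are smaller, upturned caps lying on the worktop. I'll refine the mask to include the shaded ribs.

```bash
sed -i "s/m=(hue.*/m=(hue[col](h)\&(s>(150 if col=='red' else 100))\&(v>(35 if c=='wrist' else 45))).astype(np.uint8)\n    if col=='red': m\&=((s>195)|(v>150)).astype(np.uint8)/" fit.py; python3 fit.py
```

```text
[ 0.5187  0.0552 -0.1088  0.0969  0.0978  0.1015]
('scene', 'red') [227. 247. 178. 198.] [-0.6  2.2 -0.3  1.9]
('side', 'red') [327. 350. 270. 295.] [-2.8  0.9 -0.   1.6]
('wrist', 'red') [292. 344. 167. 215.] [-1.3  1.1 -4.5  5.4]
('scene', 'green') [256. 278. 192. 213.] [-0.2  1.8 -0.5  2.2]
('side', 'green') [333. 356. 229. 252.] [-1.9  0.5 -1.5  0.8]
('wrist', 'green') [181. 235. 169. 221.] [-0.8  5.4 -1.1  3.6]
('scene', 'yellow') [289. 313. 206. 230.] [-0.5  0.8  0.5  1.8]
('side', 'yellow') [339. 361. 189. 212.] [-1.   1.1 -0.2  0.9]
('wrist', 'yellow') [ 72. 139. 174. 229.] [-0.8  0.9 -0.3  1. ]
redtop [0.4741676  0.16062205 0.13255147] az [-0.49704272  0.05430045  0.8660254 ]
scene coaster [ 0.43852547 -0.34317698  0.007     ]
side coaster [ 0.44389607 -0.34060019  0.007     ]
```

Run:
```python
from h import *
f=np.load('fit.npy');yaw=f[3];top=f[:3];az=(R.from_euler('z',yaw)*R.from_euler('y',-np.pi/6)).as_matrix()[:,2]
movel(top+.04*az,tool_rot(yaw,-3.1).as_quat(),speed=.2)
print(read_time_s(),read_qpos().round(3),read_eef_pos(),read_ft_force())
im=snap('wrist','w2.png')
t=np.linspace(0,2*np.pi,60);Rr=(R.from_euler('z',yaw)*R.from_euler('y',-np.pi/6)).as_matrix()
c=np.outer(np.cos(t),Rr[:,0])*.024+np.outer(np.sin(t),Rr[:,1])*.024
o=im[:,:,::-1].copy()
for u in proj('wrist',np.vstack([top+c])): cv2.circle(o,tuple(int(v) for v in u.round()),1,(255,255,0),-1)
cv2.imwrite('pics/w2o.png',o)
p=camera_params('wrist');np.savez('w2cam.npz',**{k:np.array(p[k]) for k in('K','dist_coeffs','camera_from_world')})
```

```text
3.7083 [-0.991 -0.029  0.339  2.39   0.792  0.519  0.122] [0.45428606 0.16291452 0.16734028] [-0.77571187  0.22108487  0.61977238]
```

View pics/w2o.png

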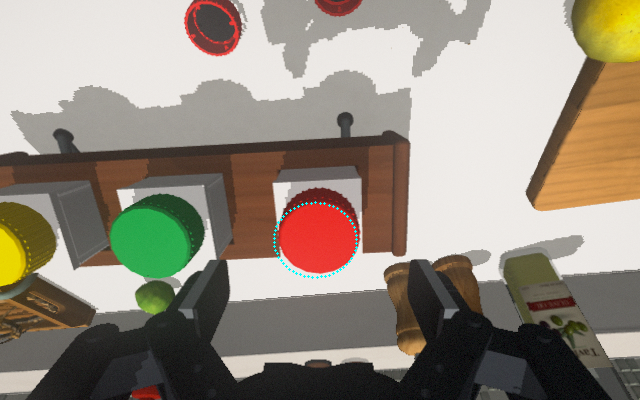

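The overlay shows the red disc about 3 px above the model, centred near (317,237) with the fingers on either side. I'll correct the position from this disc, then pre-rotate the wrist and descend.

Run:
```python
from h import *
from scipy.optimize import least_squares
f=np.load('fit.npy');yaw=f[3];top=f[:3];Rr=(R.from_euler('z',yaw)*R.from_euler('y',-np.pi/6)).as_matrix();az=Rr[:,2]
im=cv2.imread('pics/w2.png')[150:300,250:400].astype(int);m=((im[...,2]>185)&(im[...,1]<90)).astype(np.uint8)
m=cv2.morphologyEx(m,cv2.MORPH_OPEN,np.ones((5,5)));cs,_=cv2.findContours(m,0,2);e=cv2.fitEllipse(max(cs,key=cv2.contourArea))
print('disc',e[0][0]+250,e[0][1]+150,e[1],proj('wrist',top))
t=np.linspace(0,2*np.pi,60);c=np.outer(np.cos(t),Rr[:,0])*.024+np.outer(np.sin(t),Rr[:,1])*.024
cw=lambda d: proj('wrist',top+Rr@d+c).mean(0)-np.array([e[0][0]+250,e[0][1]+150])
# weak prior: axial shift costs more, keeps depth from the other views
s=least_squares(lambda d:np.r_[cw(d)/.7,d/np.array([.002,.002,.002])],[0,0,0]);d=s.x;print('shift rack frame mm',d*1e3)
top=top+Rr@d;print(top);np.save('top.npy',np.r_[top,yaw])
for r in np.arange(-3.1,-.59,.5): move_ptp(top+.04*az,tool_rot(yaw,r+.05).as_quat())
move_gripper(.07,30)
q=read_qpos();print(q.round(3),read_time_s(),read_ft_force(),read_finger_gap())
q2=inverse_kinematics(top,tool_rot(yaw,-.55).as_quat());print(q2)
```

```text
disc 318.46411895751953 237.41907501220703 (68.93492889404297, 78.04676055908203) [[314.97702154 241.18110464]]
shift rack frame mm [-1.70302291  2.00641871 -0.87126399]
[0.47335242 0.16272946 0.13094542]
[-0.956 -0.022  0.299  2.389  0.795  0.516 -2.437] 7.0667 [ 1.32409503 -0.14287124 -0.69282075] 0.07003805160303507
[-0.93500867  0.09391037  0.32743029  2.37892091  0.87652874  0.40466156
 -2.51566117]
```

Run:
```python
from h import *
f=np.load('top.npy');yaw=f[3];Rr=(R.from_euler('z',yaw)*R.from_euler('y',-np.pi/6)).as_matrix();az=Rr[:,2]
top=f[:3]-Rr[:,1]*.001;np.save('top.npy',np.r_[top,yaw])
def st(s): F=read_ft_force();print(s,round(read_time_s(),2),'Fax',round(F@az,2),'F',(Rr.T@F).round(2),'M',round(read_ft_torque()@az,3),'gap',round(read_finger_gap(),4),'grip',round(float(read_grasp_force()),1),'q7',round(read_qpos()[6],2),'h',round((read_eef_pos()-top)@az*1e3,2))
rot=tool_rot(yaw,-.55).as_quat()
st('hover')
movel(top+.012*az,rot,speed=.1);st('12')
movel(top+.000*az,rot,speed=.04);st('0')
move_gripper(.03,60);st('grip')
snap('wrist','w3.png')
```

```text
hover 7.07 Fax -1.27 F [ 0.81  0.   -1.27] M 0.01 gap 0.07 grip 0.0 q7 -2.44 h 40.0
12 7.5 Fax -0.37 F [-0.77  0.25 -0.37] M -0.012 gap 0.07 grip 0.0 q7 -2.49 h 11.77
0 7.95 Fax 0.0 F [-0.12  0.41  0.  ] M 0.02 gap 0.0699 grip 0.0 q7 -2.51 h -0.16
grip 8.29 Fax 7.91 F [ 0.79 -0.97  7.91] M -0.091 gap 0.0458 grip 60.0 q7 -2.51 h 0.46
```

View pics/w3.png

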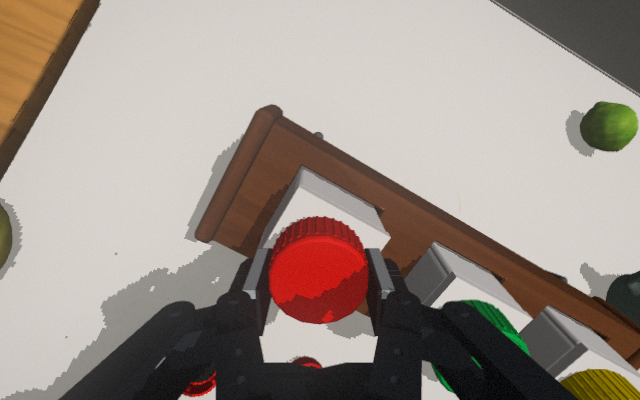

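The cap at (318,270) is held squarely between the pads at x=262 and x=372, clear of the jar shoulder. Now I'll twist and follow the thread.

```bash
cat > tw.py <<'E'
from h import *
f=np.load('top.npy');yaw=f[3];Rr=(R.from_euler('z',yaw)*R.from_euler('y',-np.pi/6)).as_matrix();az=Rr[:,2];top=f[:3]
def st(s): F=read_ft_force();print(s,round(read_time_s(),2),'F',(Rr.T@F).round(2),'M',round(read_ft_torque()@az,3),'gap',round(read_finger_gap(),4),'grip',round(float(read_grasp_force()),1),'q7',round(read_qpos()[6],2),'h',round((read_eef_pos()-top)@az*1e3,2))
def go(h,roll): move_ptp(top+h*az,tool_rot(yaw,roll).as_quat())
E
python3 - <<'E'
from tw import *
for i in range(1,5):
    a=.3*i; go(.0024*a,-.55-a); st(round(a,2))
E
```

```text
0.3 8.73 F [-0.11 -1.84  7.59] M 0.178 gap 0.045 grip 60.6 q7 -2.22 h 1.05
0.6 9.12 F [-0.61  0.25  0.92] M 0.017 gap 0.0457 grip 61.3 q7 -1.92 h 1.43
0.9 9.52 F [ 0.29  0.6  -0.78] M 0.04 gap 0.0454 grip 61.2 q7 -1.62 h 2.06
1.2 9.91 F [0.07 0.09 0.16] M 0.046 gap 0.0456 grip 61.2 q7 -1.32 h 2.8
```

Run:
```python
from tw import *
for a in (1.6,2.0,2.4,2.8,3.2,3.6,4.0,4.4,4.8,5.1):
    go(.0024*a,-.55-a); st(round(a,2))
    if abs(read_ft_force()@az)>5: print('stop');break
snap('wrist','w4.png')
```

```text
1.6 10.38 F [-0.1   0.55 -0.47] M 0.033 gap 0.0455 grip 61.2 q7 -0.92 h 3.79
2.0 10.84 F [ 0.89 -0.25 -1.09] M -0.015 gap 0.0454 grip 61.3 q7 -0.52 h 4.76
2.4 11.31 F [ 0.47  0.17 -0.38] M -0.003 gap 0.0454 grip 61.3 q7 -0.12 h 5.74
2.8 11.78 F [-0.31 -0.21  0.31] M 0.059 gap 0.0456 grip 61.3 q7 0.28 h 6.67
3.2 12.24 F [-0.06 -0.66 -1.14] M -0.014 gap 0.0455 grip 61.3 q7 0.68 h 7.62
3.6 12.71 F [-0.18 -0.53 -0.43] M 0.02 gap 0.0451 grip 61.3 q7 1.08 h 8.58
4.0 13.18 F [ 0.52 -0.96 -0.57] M -0.028 gap 0.0456 grip 61.3 q7 1.48 h 9.51
4.4 13.64 F [ 1.56 -0.92 -0.39] M -0.022 gap 0.0459 grip 61.3 q7 1.89 h 10.52
4.8 14.11 F [-0.18 -1.87 -1.58] M -0.043 gap 0.0455 grip 61.3 q7 2.29 h 11.48
5.1 14.5 F [-0.03 -2.31 -0.92] M -0.057 gap 0.0456 grip 61.3 q7 2.59 h 12.21
```

Run:
```python
from tw import *
for h in (.0135,.0155,.018):
    movel(top+h*az,speed=.02); pause(.1); st(h)
    if read_ft_force()@az<-4.5: print('HELD');break
```

```text
0.0135 14.9 F [-0.07 -1.63  0.23] M -0.036 gap 0.0456 grip 61.4 q7 2.6 h 13.57
0.0155 15.25 F [ 0.62 -1.23 -0.12] M 0.004 gap 0.0455 grip 61.4 q7 2.6 h 15.61
0.018 15.62 F [-0.21  0.22 -0.82] M -0.01 gap 0.0454 grip 61.4 q7 2.61 h 18.15
```

The cap is free, with no pull force on the jar. I'll lift it along the axis and check.

Run:
```python
from tw import *
movel(top+.05*az,speed=.08); st('up')
movel(top+.12*az,speed=.12); pause(.2); st('up2')
a=snap('wrist');b=snap('side')
cv2.imwrite('pics/lift.png',cv2.resize(np.hstack([a[:,100:540],b[80:360,200:440].repeat(1,0) if 0 else cv2.resize(b[100:330,240:440],(348,400))]),(788,400))[:,:,::-1])
cv2.imwrite('pics/side1.png',b[:,:,::-1])
F=camera_params('side')
print([(np.round(d['at']).tolist(),round(d['confidence'],2)) for d in tip_of('side','jar_mouth')])
snap('scene','scene1.png');print([(np.round(d['at']).tolist(),round(d['confidence'],2)) for d in tip_of('scene','jar_mouth')])
# coaster fit 
from scipy.optimize import least_squares
obs={}
for c,sd in (('scene',(430,323)),('side',(358,130))):
    im=cv2.imread(f'pics/{c}0.png');l=cv2.cvtColor(im,cv2.COLOR_BGR2HSV);m=((l[...,1]>75)).astype(np.uint8)
    n,lab,stt,ce=cv2.connectedComponentsWithStats(m);k=lab[sd[1],sd[0]];u,v=np.nonzero(lab==k)[::-1];obs[c]=(ce[k],stt[k][4],cv2.minAreaRect(np.c_[u,v].astype(np.float32)));print(c,obs[c],onz(ray(c,ce[k]),.0055))
```

```text
up 16.18 F [-0.25 -0.13 -0.96] M -0.045 gap 0.0452 grip 61.4 q7 2.69 h 50.08
up2 17.11 F [-0.58 -0.27 -0.03] M 0.032 gap 0.0454 grip 61.4 q7 2.81 h 119.21
[([320.0, 254.0], 0.7), ([339.0, 283.0], 0.68)]
[([237.0, 186.0], 0.91)]
scene (array([431.25113636, 323.57954545]), np.int32(1760), ((431.58905029296875, 323.09588623046875), (58.05241775512695, 31.83519744873047), 20.556041717529297)) [ 0.43980419 -0.34534909  0.0055    ]
side (array([358.6255144 , 130.50342936]), np.int32(729), ((359.0, 130.5), (27.0, 28.0), 90.0)) [ 0.44211171 -0.34017339  0.0055    ]
```

View pics/lift.png

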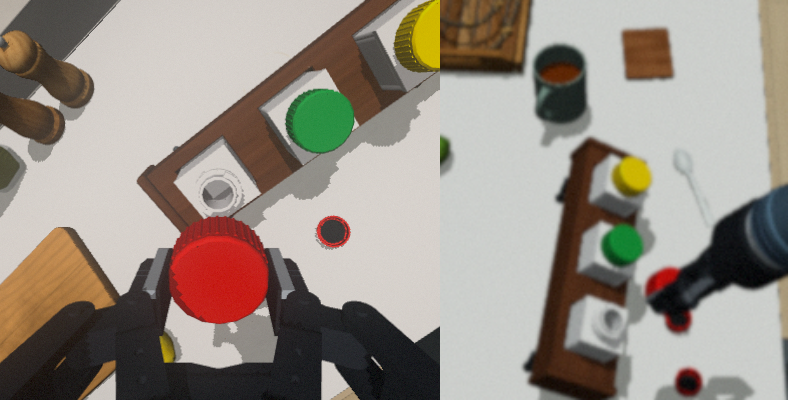

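The jar stands open in its well, with its neck at (222,193), and the cap is held level in the fingers. The coaster centre is near (0.441, -0.343). Next, carry the cap over there with the tool pointing down.

Run:
```python
from tw import *
q0=read_qpos();print(q0.round(2))
for P in ([.42,.1,.28],[.44,-.12,.26],[.441,-.343,.12]):
  for r in (0,.8,1.57,2.3,3.14,-2.3,-1.57,-.8):
    q=inverse_kinematics(P,tool_rot(0,r,0).as_quat());print(P,r,None if q is None else np.round(q,2))
```

```text
[-0.75 -0.21  0.01  2.37  0.62  0.71  2.81]
[0.42, 0.1, 0.28] 0 [ 1.21 -0.12 -1.41  2.01 -0.14  1.15 -1.72]
[0.42, 0.1, 0.28] 0.8 [ 1.21 -0.12 -1.41  2.01 -0.14  1.15 -2.52]
[0.42, 0.1, 0.28] 1.57 [-0.8  -0.1   0.45  2.08  0.05  1.16  2.77]
[0.42, 0.1, 0.28] 2.3 [-0.51 -0.08  0.18  2.06  0.01  1.15  2.07]
[0.42, 0.1, 0.28] 3.14 [-0.43 -0.07  0.09  2.06  0.01  1.15  1.24]
[0.42, 0.1, 0.28] -2.3 [ 1.21 -0.12 -1.41  2.01 -0.14  1.15  0.58]
[0.42, 0.1, 0.28] -1.57 [ 1.21 -0.12 -1.41  2.01 -0.14  1.15 -0.15]
[0.42, 0.1, 0.28] -0.8 [ 1.21 -0.12 -1.41  2.01 -0.14  1.15 -0.92]
[0.44, -0.12, 0.26] 0 [ 0.13  0.    0.04  2.03 -0.    1.11 -1.4 ]
[0.44, -0.12, 0.26] 0.8 [ 0.13  0.    0.04  2.03 -0.    1.11 -2.2 ]
[0.44, -0.12, 0.26] 1.57 None
[0.44, -0.12, 0.26] 2.3 [-0.39 -0.02  0.57  2.06  0.01  1.11  2.58]
[0.44, -0.12, 0.26] 3.14 [-0.25 -0.02  0.42  2.05  0.01  1.11  1.74]
[0.44, -0.12, 0.26] -2.3 [ 0.13  0.    0.04  2.03 -0.    1.11  0.9 ]
[0.44, -0.12, 0.26] -1.57 [ 0.13  0.    0.04  2.03 -0.    1.11  0.17]
[0.44, -0.12, 0.26] -0.8 [ 0.13  0.    0.04  2.03 -0.    1.11 -0.6 ]
[0.441, -0.343, 0.12] 0 [-0.39  0.91  1.37  1.96 -0.99  1.18 -0.18]
[0.441, -0.343, 0.12] 0.8 [-0.39  0.91  1.37  1.96 -0.99  1.18 -0.98]
[0.441, -0.343, 0.12] 1.57 [-0.39  0.91  1.37  1.96 -0.99  1.18 -1.75]
[0.441, -0.343, 0.12] 2.3 [ 0.92  0.4  -0.39  1.91  0.19  0.87  2.84]
[0.441, -0.343, 0.12] 3.14 [ 0.13  0.41  0.55  1.95 -0.28  0.86  2.39]
[0.441, -0.343, 0.12] -2.3 [-0.16  0.53  0.93  1.96 -0.54  0.92  1.77]
[0.441, -0.343, 0.12] -1.57 [-0.3   0.68  1.15  1.96 -0.75  1.01  1.21]
[0.441, -0.343, 0.12] -0.8 [-0.39  0.91  1.37  1.96 -0.99  1.18  0.62]
```

Run:
```python
from tw import *
for P,r in (([.42,.1,.28],3.14),([.44,-.12,.26],-2.3),([.441,-.343,.15],-1.8)):
    print(inverse_kinematics(P,tool_rot(0,r,0).as_quat()).round(2))
    move_ptp(P,tool_rot(0,r,0).as_quat());print(read_time_s(),read_qpos().round(2),read_finger_gap())
pause(.2);print(read_ft_force())
w=snap('wrist','w5.png');print([(np.round(d['at']).tolist(),round(d['confidence'],2)) for d in tip_of('wrist','coaster')])
x=onz(ray('wrist',tip_of('wrist','coaster')[0]['at']),0);print(x)
a=snap('scene');cv2.imwrite('pics/pre.png',np.hstack([cv2.resize(w,(480,300)),cv2.resize(a[200:400,320:520],(300,300))])[:,:,::-1])
```

```text
[-0.43 -0.07  0.09  2.06  0.01  1.15  1.24]
18.7583 [-0.43 -0.07  0.09  2.06  0.01  1.15  1.24] 0.04507316057928763
[-0.17 -0.01  0.35  2.05  0.    1.11  0.9 ]
19.65 [-0.17 -0.01  0.35  2.05  0.    1.11  0.9 ] 0.0452052085047413
[ 0.11  0.36  0.56  1.93 -0.24  0.92  1.02]
20.625 [ 0.11  0.36  0.56  1.93 -0.24  0.92  1.02] 0.045853033817873395
[ 0.29707546 -0.72052785 -0.25113209]
[([316.0, 188.0], 0.56)]
[ 0.44009581 -0.34287325  0.        ]
```

View pics/pre.png

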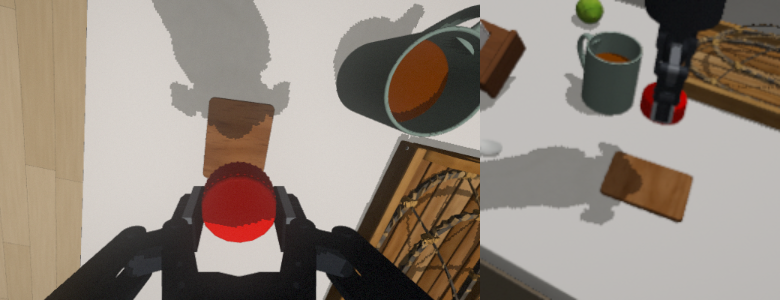

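The cap hangs centred over the coaster line, and the mug is clear of the hand. The three coaster estimates agree at (0.441, -0.343). I'll lower until I feel contact, then release.

Run:
```python
from h import *
x,y=.441,-.343
movel([x,y,.038],speed=.1);pause(.3);b=np.mean([read_ft_force()[2] for _ in range(3)]);print('base',b,read_time_s())
z=.038
while z>.025:
    z-=.0007;movel([x,y,z],speed=.02);pause(.05);F=read_ft_force()[2]-b
    if F>4: break
print(z,F,read_eef_pos(),read_time_s())
q=read_tcp_rot()
move_gripper(.056,20);pause(.2);print('gap',read_finger_gap(),read_ft_force(),read_time_s())
movel([x,y,z+.05],speed=.06);movel([x,y,.2],speed=.15)
move_gripper(.085)
a=snap('scene');b=snap('side');w=snap('wrist')
cv2.imwrite('pics/end.png',np.hstack([cv2.resize(w,(480,300)),cv2.resize(a[200:400,320:520],(300,300))])[:,:,::-1])
A=[];
snap('scene');print('scene',A:=tip_of('scene','cap_red'));snap('side');print('side',tip_of('side','cap_red'));print(read_time_s())
```

```text
base -0.5636814666187008 22.5917
0.031000000000000007 4.379176425844503 [ 0.4410901  -0.34301496  0.03139863] 25.5917
gap 0.05610875802097608 [-0.35355527  0.0281941   0.03059831] 26.0583
scene [{'at': [431.5, 323.1], 'confidence': 0.76}, {'at': [205.4, 241.1], 'confidence': 0.59}, {'at': [236.6, 250.5], 'confidence': 0.57}]
side [{'at': [358.7, 127.2], 'confidence': 0.74}, {'at': [375.9, 281.7], 'confidence': 0.59}, {'at': [381.3, 317.1], 'confidence': 0.58}]
28.7333
```

View pics/end.png

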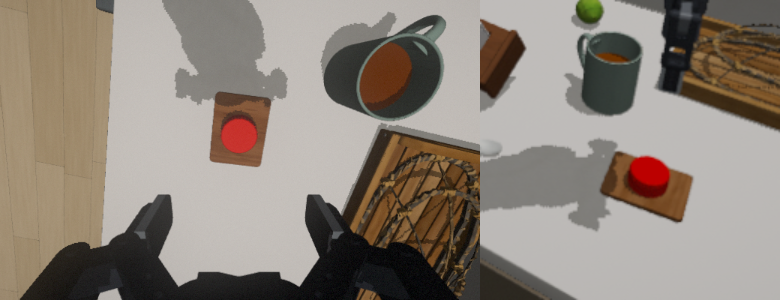

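The red cap stands upright and centred on the coaster, at (238,133) in the wrist view and (648,176) in the scene crop. The fingers are clear of it and the mug is where it was. Handing in.

```bash
python3 -c "
from bench import *
pause(.5);print(sign_off())"
```

```text
the job is handed in; nothing more can be done
None
```

I unscrewed the red cap while its jar stayed in the well, set it upright in the middle of the coaster and handed the job in after about 29 s of the 72 s; I did not move the other jars or the mug.

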